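# Clamp a block in the drilling jig

## Robot

A 6-joint arm with a two-finger parallel gripper is mounted at the origin on a cart in front of the work surface, level with it; the furniture and walls round the work are solid. World frame = base frame: x ahead of the robot, y to its left, z up, the work surface at z = 0. Lengths are in mm, angles in rad, forces in N, time in s.
With the tool pointing down it reaches from about 300 to 850 mm from the base axis. Payload 5.4 kg.
Tool frame: the origin (TCP) lies midway between the tips of the shut fingers; the grasp point (between the pads) lies 19 mm behind it (pinch_z is the distance from the TCP to the grasp point, in mm); z points along the fingers, y is the line along which they close (so a half turn about z gives the same grasp; the last joint's range is limited). The gripper opens to 85 mm and grips with 20 to 120 N. Pads are 22 mm wide; open, the fingers measure 114 mm over their backs; the gripper's body (76 mm by 85 mm) begins 54 mm behind the grasp point. The pads swing forward as they close: fully open they stand 13 mm farther back than shut.
Start: joints at [1.029, 0.158, 1.597, -0, 1.386, -0.21], TCP at [187.313, 543.618, 231.299] pointing down, gripper open.
Joint ranges: [-2.91, 2.91], [-0.94, 2.29], [0.18, 2.7], [-1.29, 4.43], [0.17, 2.64], [-3, 3]. Speed limits (rad/s): [2.57, 2.57, 3.14, 3.14, 3.14, 3.14].

## Interface

Orientations are given as a unit quaternion [x, y, z, w].
In Python, from plant import state, grab_frame, camera_info, job_done, pinch_z gives the robot as it stands. The module is installed in compiled form; this text tells all that it offers.
- The arm moves only by the shell command python3 -m handwheel 'ROWS' [OPENING] [FORCE]. ROWS is a JSON object of lists of equal length, an entry for each row: "dp": the shift along the tool's x, y, z in cm, a list of three; "rot": the turn, a rotation vector about the tool's x, y, z in rad, a list of three. A call has 1 to 12 rows; each row shifts and turns the commanded pose from where the row before left it, along the tool's axes as they then stand; what a row does not reach is not made up. A row lasts 1/12 s, in which the tool goes at most 41.7 mm and 7.16 degrees, less where a joint would pass 70% of its speed; a pose out of reach is approached as far as the arm can. A call with a gripper value outside its range is refused whole. OPENING is the closure, from 0 (fully open) to 1 (shut), set as the call begins (- or left out, the last holds). The fingers move at their own pace and stop on an object; FORCE is the grip in N (left out, the last holds). Time passes only in rows, so rows that do not move let the fingers close. It gives the time, the measured TCP pose, the force, the opening and the grip force at its end, in the units of the state.
- state(): the state, without advancing time (a new reading comes with each control period).
- grab_frame(name): name is "side" or "top"; returns (picture, depth): 400x640x3 uint8, blue, green, red; 400x640 float32, mm along the optical axis (not along the pixel's ray), 0 where there is no reading.
- camera_info(name): a dict with "intrinsics" (3x3 intrinsics, pixels), "R" (3x3) and "t" (3): a world point X has camera coordinates R X + t. Camera axes: x right, y down, z forward; pixel columns grow to the right and rows downward; lengths in mm; the calibration is good to about 2 mm. A picture is of the moment at which its call begins. camera_info takes no time and is no camera call.
- job_done(): hands the job in; it is judged then, once.
The state is a dict: "t": time; "joint_positions": joint angles; "qd": joint speeds; "joint_efforts": joint torques, N m; "tool_pos": TCP position; "eef_rot": TCP orientation; "contact_force": force on the tool from outside, world axes, zero at the start; "wrist_torque": the same for the moment, N m; "finger_gap": opening from 0.0 (shut) to 1.0 (fully open); "gripper_force": force on a finger pad.
Only numpy, scipy, OpenCV 4.12 (cv2) and the standard library are available. Lean on these libraries where they do the work, as an engineer would, in place of code of your own. Each camera call takes 0.05 s, during which the arm holds its last target. There are 200 camera calls.

## Task

Get the wood block that lies in the drilling jig ready for drilling, only by pushing with a fingertip: push it fully home against the fence and the end stop, push the cam clamp's lever round until the block is squeezed tight, and push the drill guide's arm round to its stop, so that its hole stands over the pencilled cross. Never lift or tip the block, and leave the other blocks and the things round the jig where they are.

Things in the scene. Friction and masses are not known exactly. Their poses are not given: they have to be found in the camera images.
- jig: Drilling jig, screwed to the bench, turned up to 0.42 rad. Dark wood plate 150 x 290 x 12 mm: x -85..65, y -165..125 mm in its frame. Origin at bench level under the centre of the place where the block belongs; x points across the block to the fence (away from the robot), y along the fence to the end stop (robot's left), z up. Plate's right end and near edge are open, but for the cam clamp.
- fence (a point): Middle of the top edge of the aluminium fence's working face on the jig's far side: plane x = 30 mm in the jig's frame, y from -150 to 75 mm, top at z = 40 mm.
- end_stop (a point): Middle of the top edge of the aluminium end stop's working face at the jig's left: plane y = 60 mm in the jig's frame, x from -30 to 30 mm, 18 mm thick, top at z = 40 mm.
- block: Loose softwood block on the jig's plate, 60 (x) x 120 (y) x 30 (z) mm, 0.1-0.2 kg, pencilled cross on top. Origin: centre of underside. Starts 10-25 mm off the fence, 60-80 mm short of the end stop, skewed up to 0.12 rad. Home: far long side flat on the fence, left end flat on the end stop; origin then at jig (0, 0, 12 mm), near side at x = -30 mm, top at z = 42 mm. Slides with about 1 N.
- block_cross (a point): The pencilled cross, centre of the hole to be drilled: on the block's top, 30 mm from its centre towards its left (end stop) end.
- cam_lever (a joint): Cam clamp's lever, rad, upright axis at lever_pivot. 0 = open, pointing at the robot (jig -x); grows anticlockwise from above (its end goes to the robot's right); 1.5 = its stop, nearly along jig -y. Starts at 0-0.3, stays where left. With the block home the cam meets it at about 1.2 and squeezes harder up to the stop, without springing back. Takes 3 N at the grip, squeezing up to 12 N.
- lever_pivot (a point): Lever's pivot, fixed on the jig at jig (-54.5, 36) mm, given at the lever's mid-height z = 31 mm.
- lever_grip (a point): Middle of the lever's black round grip, on its centre line 80 mm from the pivot at z = 31 mm. The grip is 16 mm thick (z 23 to 39 mm) and reaches from 50 to 116 mm from the pivot; all the clamp is under 45 mm high.
- cam_centre (a point): Centre of the clamp's steel eccentric disc (cam_lever_c0), 36 mm across, centre 7 mm off the pivot, z 14.5 to 39.5 mm, turning with the lever; its rim presses on the block's near side. Lever open (0 to 0.3), the gap from its rim to the fence is 5 to 7 mm wider than the block; it shrinks as the lever turns.
- guide_arm (a joint): Drill guide's steel arm, rad, swings level above the rest of the jig about guide_pivot. 0 = pointing along jig +y (left, away from the block); grows anticlockwise from above: its end comes towards the robot, then round over the block; pi = its stop, along jig -y, its hole over the cross of a block that is home. Starts at 0.5-1.2, stays where left; about 1 N at its end moves it.
- guide_pivot (a point): Arm's pivot, fixed on the jig at jig (0, 92) mm, given at the arm's mid-height z = 52 mm.
- guide_end (a point): On the arm's centre line 80 mm from its pivot, in the 16 mm wide tail (z 47 to 57 mm) that reaches from 77 to 99 mm from the pivot. Nearer in, the arm is 20 mm wide (z 46 to 58 mm) with an eye 30 mm across at 62 mm. Its underside is 4 mm above the block's top.
- guide_hole (a point): Lower mouth of the 10 mm hole of the arm's drill bush, 62 mm from the pivot, 3.5 mm above the block's top; the bush's top is at z = 63.5 mm.
- drilled_block_a: Finished block like the one in the jig, with a 9 mm hole, lying on the bench behind the fence; leave alone. Origin at the centre of its underside.
- drilled_block_b: Finished block like the first, on the bench at the left; leave alone. Origin at the centre of its underside.
- blank_block: Undrilled spare block with a pencilled cross, on the bare bench at the right, not in the jig; leave alone. Origin at the centre of its underside.
- hex_keys: Folding hex key set, 24 x 72 x 19 mm, lying on the bench in front of the jig's right half; leave alone. Origin at the centre of its underside.
- tape_measure: Pocket tape measure standing on edge, 34 x 87 x 64 mm, at the left; leave alone. Origin at the centre of its underside.
- card_tin: Round card tin with a lid, 76 mm across, 64 mm high, at the right; leave alone. Origin at the centre of its underside.

How it is judged (in metres and radians):
At the end, for the whole second after the job is handed in: The block is flat against fence and end stop (within 2 mm and 2.5 mm, 0.03 rad) and down on the plate, the cam presses on it with more than 5 N, the guide arm is within 0.09 rad of its stop with its hole within 4 mm of the cross, and all is at rest (x of block in the frame of jig between -0.002 and 0.002 m and y of block in the frame of jig between -0.0025 and 0.0025 m and z of block in the frame of jig below 0.014 m and angle between the x axis of block and the x axis of jig, either way round below 0.03 rad and contact force between cam_lever_c0 and block above 5 N and horizontal distance between guide_hole and block_cross below 0.004 m and value of joint guide_arm above 3.05 rad and linear speed of block below 0.01 m/s and velocity of joint cam_lever between -0.05 and 0.05 rad/s and velocity of joint guide_arm between -0.05 and 0.05 rad/s); the robot touches nothing.
It fails at once if the block is lifted or tipped off the jig's plate (z of block in the frame of jig above 0.02 m or angle between block's own z axis and vertical above 0.15 rad).
It fails at once if a spare or finished block, the hex keys, the tape measure or the card tin is moved more than 15 mm (distance of any of drilled_block_a, drilled_block_b, blank_block, hex_keys, tape_measure, card_tin from where it was at the start of the episode above 0.015 m).
It also fails if it takes over 72 s, if anything falls off the work surface, if the arm or the gripper's body presses on something with over 40 N, if the wrist force passes 120 N, or if a joint passes its speed limit or range.

## Working session

There is one attempt and no reset: what is moved stays moved. The work goes in short steps, Python scripts to look and compute and a shell command to move; the robot and the scene stay as the last step left them, time stands still between calls to the robot, and variables do not carry over. Pictures are saved under pics/ and viewed, at most 10 in all, crops included, and the job is handed in when it is done.

```bash
mkdir -p pics
python3 - <<'E'
from plant import *
import cv2,numpy as np
for n in("top","side"):
    p,d=grab_frame(n); cv2.imwrite(f"pics/{n}0.png",p); np.save(f"{n}0.npy",d)
    c=camera_info(n); print(n,c["intrinsics"],c["R"],c["t"])
s=state();print(s, pinch_z)
E
```

```text
top [[439.22267709   0.         320.62597037]
 [  0.         439.22267709 205.65624555]
 [  0.           0.           1.        ]] [[ 0.00399572 -0.99998397 -0.00401229]
 [-0.9865549  -0.00328645 -0.16339714]
 [ 0.16338133  0.00461123 -0.98655222]] [  21.35191301  554.20255796 1694.96492948]
side [[369.18944083   0.         316.82389006]
 [  0.         369.18944083 194.02907587]
 [  0.           0.           1.        ]] [[ 0.96137903 -0.27521484 -0.00267621]
 [-0.1811577  -0.62543901 -0.75895187]
 [ 0.20720101  0.73012522 -0.65114123]] [-527.79767166  152.97232519 1118.04021379]
{'t': 0.1, 'joint_positions': array([ 1.02890597e+00,  1.58999234e-01,  1.59809828e+00,  8.59127556e-06,
        1.38618378e+00, -2.10109687e-01]), 'qd': array([-1.88003061e-03, -3.05340202e-03, -2.88893181e-03, -3.01145849e-04,
       -1.99575039e-04, -9.68647688e-05]), 'joint_efforts': array([-1.97737554e-04, -3.96990180e+01, -3.32335746e+01, -2.13451344e-04,
        4.20587443e-03, -1.30414318e-05]), 'tool_pos': array([187.03544674, 543.16808353, 230.41194615]), 'eef_rot': array([ 1.65131229e-01,  9.86271243e-01, -7.83788954e-04, -3.13964840e-04]), 'contact_force': array([-0.52421475,  0.28628411,  0.15756813]), 'wrist_torque': array([-0.05156839, -0.03160881, -0.00493105]), 'gripper_force': 0.0, 'finger_gap': 1.0016365984110183} 18.700000000000003
```

View pics/top0.png

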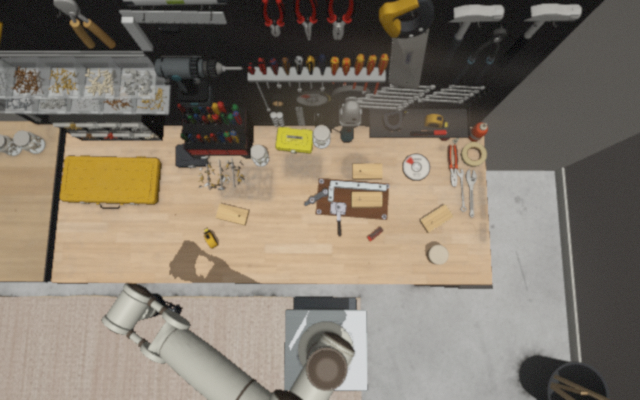

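View pics/side0.png

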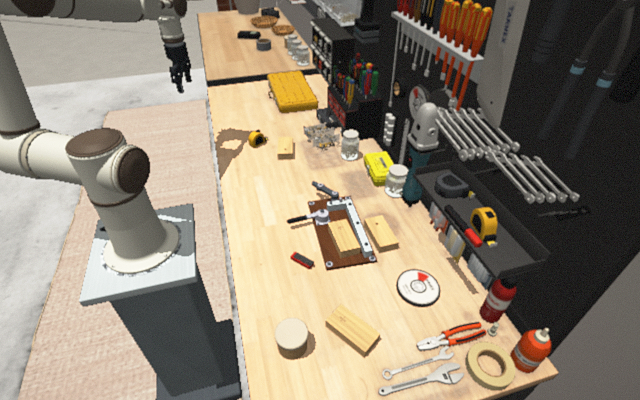

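The top view shows the jig at about (352,200), with the lever grip at (339,228) and the guide arm at (315,198). In the side view the jig is at about (340,230). Next I'll enlarge both.

Run:
```python
import cv2,numpy as np
a=cv2.imread("pics/top0.png")[165:250,295:400]; b=cv2.imread("pics/side0.png")[170:275,280:400]
a=cv2.resize(a,None,fx=5,fy=5,interpolation=cv2.INTER_CUBIC)
b=cv2.resize(b,None,fx=5,fy=5,interpolation=cv2.INTER_CUBIC)
cv2.imwrite("pics/topz.png",a);cv2.imwrite("pics/sidez.png",b)
```

```text
(no output)
```

View pics/topz.png

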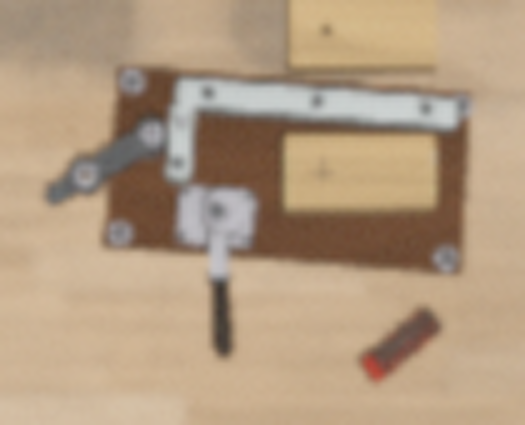

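View pics/sidez.png

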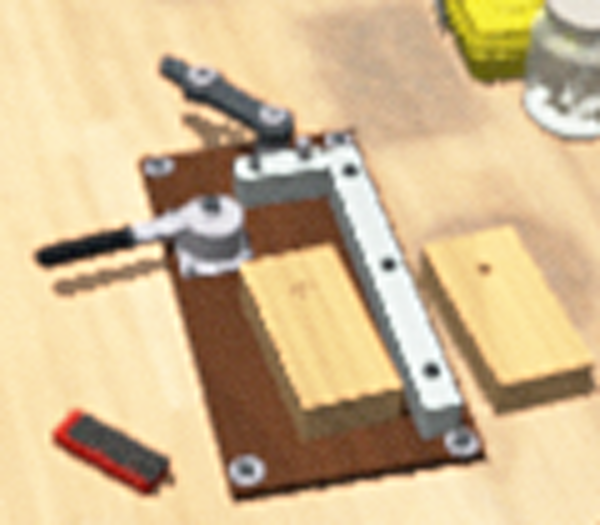

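The zoomed top view gives the plate corners at (117,68), (470,92), (460,272) and (105,245). The block's top corners are near (284,133), (438,133), (436,212) and (283,210), the guide pivot is at (151,133) and the lever tip is at (223,352). I'll turn these into world points.

```bash
cat > h.py <<'E'
import numpy as np
from plant import camera_info
def ray(n,px,z):
    c=camera_info(n);K,R,t=c["intrinsics"],np.array(c["R"]),np.array(c["t"])
    d=R.T@np.linalg.inv(K)@[px[0],px[1],1.];o=-R.T@t
    return o+d*(z-o[2])/d[2]
off={"top":(295,165),"side":(280,170)}
def zr(n,p,z): return ray(n,((p[0]+.5)/5-.5+off[n][0],(p[1]+.5)/5-.5+off[n][1]),z)[:2]
def fit(J,W):  # rigid 2D
    J=np.array(J,float);W=np.array(W);a=J-J.mean(0);b=W-W.mean(0)
    th=np.arctan2((a[:,0]*b[:,1]-a[:,1]*b[:,0]).sum(),(a*b).sum())
    R=np.array([[np.cos(th),-np.sin(th)],[np.sin(th),np.cos(th)]])
    o=W.mean(0)-R@J.mean(0); return th,R,o,W-(J@R.T+o)
E
python3 - <<'E'
from h import *
np.set_printoptions(precision=1,suppress=True)
C=[(65,125),(65,-165),(-85,-165),(-85,125)]
P={"top":[(117,68),(470,92),(460,272),(105,245)],"side":[(350,130),(485,457),(232,497),(140,158)]}
W=[]
for n in P:
    w=[zr(n,p,12) for p in P[n]];W+=w
    th,R,o,e=fit(C,w);print(n,th,o,e.tolist())
th,R,o,e=fit(C*2,W);print("both",th,o)
toj=lambda w:(R.T@(w-o)).round(1)
B={"top":[(284,133),(438,133),(436,212),(283,210)],"side":[(332,246),(402,385),(303,410),(240,262)]}
for n in B:
    print("block",n,[toj(zr(n,p,42)) for p in B[n]])
print("cross",toj(zr("top",(322,170),42)),toj(zr("side",(302,290),42)))
print("gpivot(0,92)",toj(zr("top",(151,133),58)),toj(zr("side",(274,113),58)))
print("geye",toj(zr("top",(86,174),58)),toj(zr("side",(203,75),60)))
print("gtip",toj(zr("top",(52,194),57)),toj(zr("side",(168,65),55)))
print("ltip",toj(zr("top",(223,354),31)),toj(zr("side",(40,257),31)))
print("fence end far/near right",toj(zr("top",(462,100),40)),toj(zr("top",(455,128),40)))
print("lpiv",toj(zr("top",(217,210),40)),toj(zr("side",(211,205),42)))
for n,p in(("top",(398,345)),("side",(110,450))):print("hex",zr(n,p,15),toj(zr(n,p,15)))
E
```

```text
top -0.06953154454646335 [601.6 -84.8] [[-1.8211781773962912, -0.6476578463157736], [-0.8127639881921596, 1.00931007855678], [0.9137790668055459, 1.7647333547686799], [1.7201630987831322, -2.1263855870096933]]
side -0.0814461237574476 [600.6 -93.4] [[-1.8255151219842674, 0.2969627550908882], [-1.1725358051285184, -0.6510094431741891], [1.4333218309335507, 0.05167865639850788], [1.564729096178894, 0.3023680316848072]]
both -0.07551487993313095 [601.1 -89.1]
block top [array([13.3, -9.2]), array([  22.9, -131.7]), array([ -41. , -133.7]), array([-48.9, -12.6])]
block side [array([ 12.6, -16.1]), array([  22.3, -133.6]), array([ -37.7, -140.1]), array([-46.1, -18.1])]
cross [-14.3 -41.3] [-14.9 -48.9]
gpivot(0,92) [ 1.7 96.5] [ 2.8 96.4]
geye [-35.2 145.1] [-35.1 142.1]
gtip [-53.1 170.5] [-54.9 163.5]
ltip [-165.9   26.2] [-164.3   22.4]
fence end far/near right [  51.8 -149.5] [  28.5 -145.2]
lpiv [-52.7  39.6] [-52.7  35.3]
hex [ 446.9 -190.7] [-146.1 -112.9]
hex [ 446.1 -201.9] [-146.1 -124.2]
```

```bash
cat >> h.py <<'E'
th=-0.0755;o=np.array([601,-88.])
R=np.array([[np.cos(th),-np.sin(th)],[np.sin(th),np.cos(th)]])
def rep():
    from plant import state
    from scipy.spatial.transform import Rotation as Ro
    s=state();M=Ro.from_quat(s["eef_rot"]).as_matrix()
    p=R.T@(s["tool_pos"][:2]-o)
    f=R.T@s["contact_force"][:2]
    print("t %.2f jig"%s["t"],p.round(1),"z %.1f"%s["tool_pos"][2],"F",f.round(1),s["contact_force"][2].round(1),"yawerr %.3f"%(np.arctan2(*(M[1::-1,1]))-th-np.pi/2),"tilt",M[:2,2].round(3),"gap %.2f"%s["finger_gap"])
if __name__=="__main__": rep()
E
H="python3 -m handwheel"
$H '{"dp":[[0,0,0],[0,0,0],[0,0,0]],"rot":[[0,0,-0.085],[0,0,-0.085],[0,0,-0.086]]}' 1 40
$H '{"dp":[[-1.57,-2.8,0],[-1.57,-2.8,0],[-1.57,-2.8,0],[-1.57,-2.8,0],[-1.57,-2.8,0],[-1.57,-2.8,0],[-1.57,-2.8,0],[-1.57,-2.8,0],[-1.57,-2.8,0],[-1.57,-2.8,0],[-1.57,-2.8,0],[-1.57,-2.8,0]],"rot":[[0,0,0],[0,0,0],[0,0,0],[0,0,0],[0,0,0],[0,0,0],[0,0,0],[0,0,0],[0,0,0],[0,0,0],[0,0,0],[0,0,0]]}'
python3 h.py
$H '{"dp":[[-1.57,-2.8,0],[-1.57,-2.8,0],[-1.57,-2.8,0],[-1.57,-2.8,0],[-1.57,-2.8,0],[-1.57,-2.8,0],[-1.57,-2.8,0],[-1.57,-2.8,0],[-1.57,-2.8,0],[-1.57,-2.8,0],[-1.57,-2.8,0],[0,0,0]],"rot":[[0,0,0],[0,0,0],[0,0,0],[0,0,0],[0,0,0],[0,0,0],[0,0,0],[0,0,0],[0,0,0],[0,0,0],[0,0,0],[0,0,0]]}'
python3 h.py
```

```text
t: 0.35
tool_pos: [187.1, 543.3, 230.7]
eef_rot: [0.036, 0.999, -0.0, -0.0]
contact_force: [-0.3, 0.2, -0.4]
finger_gap: 0.601
gripper_force: 0.0
t: 1.35
tool_pos: [349.8, 192.8, 231.0]
eef_rot: [0.038, 0.999, -0.0, -0.0]
contact_force: [1.1, 0.6, 0.7]
finger_gap: -0.001
gripper_force: 0.0
t 1.35 jig [-271.7  261.1] z 231.0 F [1.  0.7] 0.7 yawerr -0.000 tilt [-0. -0.] gap -0.00
t: 2.35
tool_pos: [499.7, -130.4, 230.8]
eef_rot: [0.04, 0.999, -0.001, 0.0]
contact_force: [1.0, -0.4, 0.6]
finger_gap: -0.002
gripper_force: 0.0
t 2.35 jig [-97.8 -50. ] z 230.8 F [ 1.  -0.3] 0.6 yawerr -0.004 tilt [ 0.    -0.002] gap -0.00
```

```bash
H="python3 -m handwheel"
$H '{"dp":[[-1.2,-1.2,0],[-1.1,-1.2,0],[0,0,2.6],[0,0,2.6],[0,0,2.6],[0,0,2.6],[0,0,2.6],[0,0,2.6],[0,0,2.6],[0,0,1.6],[0,0,1.0],[0,0,0]],"rot":[[0,0,0],[0,0,0],[0,0,0],[0,0,0],[0,0,0],[0,0,0],[0,0,0],[0,0,0],[0,0,0],[0,0,0],[0,0,0],[0,0,0]]}' >/dev/null
python3 h.py
$H '{"dp":[[-0.4,0,0],[-0.4,0,0],[-0.4,0,0],[-0.4,0,0],[-0.4,0,0],[-0.2,0,0],[0,0,0]],"rot":[[0,0,0],[0,0,0],[0,0,0],[0,0,0],[0,0,0],[0,0,0],[0,0,0]]}' >/dev/null
python3 h.py
python3 - <<'E'
from plant import *
import cv2
p=[cv2.resize(grab_frame(n)[0][y:y+85,x:x+105],None,fx=5,fy=5,interpolation=cv2.INTER_CUBIC)[:,:400] for n,x,y in(("top",300,165),("side",290,180))]
cv2.imwrite("pics/c1.png",cv2.hconcat(p))
E
```

```text
t 3.35 jig [-78.4 -68.2] z 20.8 F [-0.4 -0.5] -0.7 yawerr -0.000 tilt [-0.005  0.003] gap 0.00
t 3.93 jig [-53.6 -69.6] z 23.6 F [-0.  -0.3] 0.3 yawerr -0.000 tilt [ 0.001 -0.   ] gap 0.00
```

View pics/c1.png

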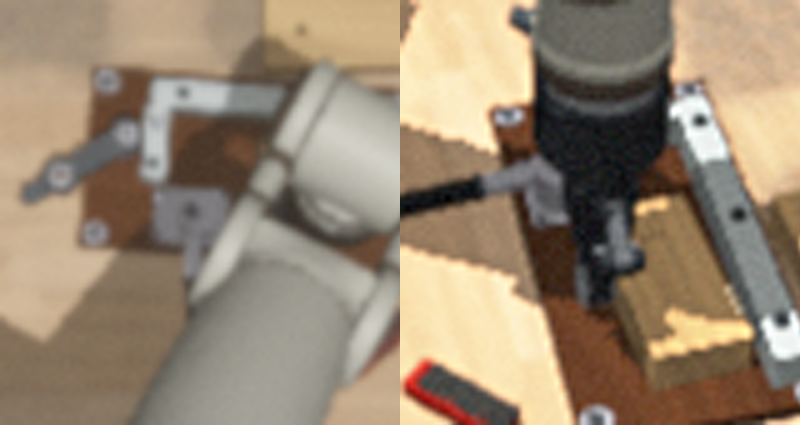

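The finger stands at the block's near side, at about (600,290) in the right half, and the block still shows a gap to the fence. I'll push slowly towards the fence.

```bash
H="python3 -m handwheel"
$H '{"dp":[[-0.3,0,0],[-0.3,0,0],[-0.2,0,0],[-0.2,0,0],[0,0,0]],"rot":[[0,0,0],[0,0,0],[0,0,0],[0,0,0],[0,0,0]]}' >/dev/null
python3 h.py
$H '{"dp":[[-0.2,0,0],[-0.1,0,0],[0,0,0]],"rot":[[0,0,0],[0,0,0],[0,0,0]]}' >/dev/null
python3 h.py
$H '{"dp":[[-0.2,0,0],[-0.1,0,0],[0,0,0]],"rot":[[0,0,0],[0,0,0],[0,0,0]]}' >/dev/null
python3 h.py
$H '{"dp":[[-0.1,0,0],[-0.1,0,0],[0,0,0]],"rot":[[0,0,0],[0,0,0],[0,0,0]]}' >/dev/null
python3 h.py
```

```text
t 4.45 jig [-43.9 -69.5] z 23.3 F [0.  0.9] 0.3 yawerr -0.000 tilt [ 0. -0.] gap 0.01
t 4.70 jig [-41.1 -69.4] z 23.3 F [-0.5  0.2] 0.4 yawerr -0.000 tilt [-0.  0.] gap -0.00
t 4.95 jig [-39.3 -69.3] z 23.1 F [-6.1  1.1] 3.6 yawerr 0.000 tilt [-0.003  0.001] gap -0.00
t 5.20 jig [-39.3 -69.3] z 23.1 F [-14.3  -0.3] 11.4 yawerr 0.001 tilt [-0.008  0.002] gap 0.00
```

```bash
H="python3 -m handwheel"
$H '{"dp":[[1.0,0,0],[1.5,0,-1],[0,0,-2],[0,0,-2.2],[-0.5,-2,0],[-1.5,-2,0],[-1.5,-2.2,0],[-1.5,-2,0],[-1.4,-1.6,0],[0,0,0],[0,0,2],[0,0,0]],"rot":[[0,0,0],[0,0,0],[0,0,0],[0,0,0],[0,0,0],[0,0,0],[0,0,0],[0,0,0],[0,0,0],[0,0,0],[0,0,0],[0,0,0]]}' >/dev/null
python3 h.py
python3 - <<'E'
from plant import *
import cv2
p=[cv2.resize(grab_frame(n)[0][y:y+85,x:x+105],None,fx=5,fy=5,interpolation=cv2.INTER_CUBIC)[:,:400] for n,x,y in(("top",300,165),("side",305,190))]
cv2.imwrite("pics/c2.png",cv2.hconcat(p))
E
```

```text
t 6.20 jig [   1.  -166.5] z 52.2 F [-0.5 -0.4] -0.7 yawerr -0.001 tilt [-0.004  0.003] gap -0.00
```

View pics/c2.png

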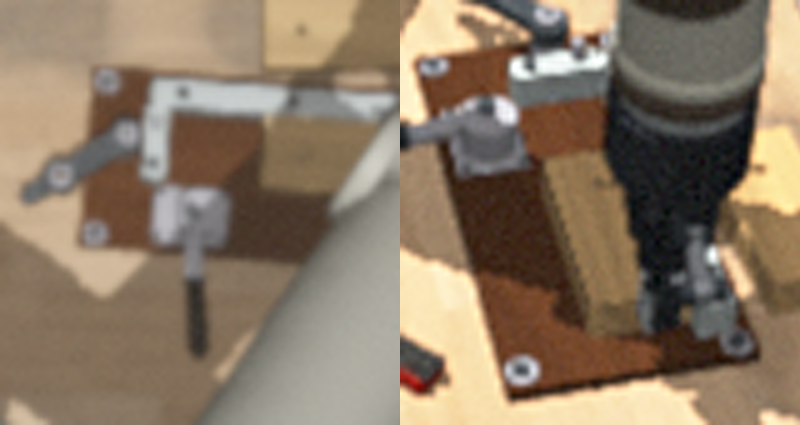

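The block now lies along the fence, and the finger stands just off its right end at about (660,320) in the right half. I'll descend and push it towards the end stop.

```bash
H="python3 -m handwheel"
$H '{"dp":[[0.4,0,1],[0,0,1],[0,0,1],[0,0,0]],"rot":[[0,0,0],[0,0,0],[0,0,0],[0,0,0]]}' >/dev/null
python3 h.py
$H '{"dp":[[0,0.5,0],[0,0.5,0],[0,0.5,0],[0,0.5,0],[0,0.5,0],[0,0.5,0],[0,0.5,0],[0,0.5,0],[0,0,0]],"rot":[[0,0,0],[0,0,0],[0,0,0],[0,0,0],[0,0,0],[0,0,0],[0,0,0],[0,0,0],[0,0,0]]}' >/dev/null
python3 h.py
$H '{"dp":[[0,0.5,0],[0,0.5,0],[0,0.5,0],[0,0.5,0],[0,0.5,0],[0,0.5,0],[0,0.4,0],[0,0.4,0],[0,0,0]],"rot":[[0,0,0],[0,0,0],[0,0,0],[0,0,0],[0,0,0],[0,0,0],[0,0,0],[0,0,0],[0,0,0]]}' >/dev/null
python3 h.py
```

```text
t 6.63 jig [  -3.3 -166.3] z 22.3 F [-0.5  0.3] -0.2 yawerr -0.000 tilt [-0.004  0.003] gap -0.00
t 7.38 jig [  -1.1 -126.5] z 25.5 F [0.9 0.5] -0.0 yawerr 0.000 tilt [0. 0.] gap 0.00
t 8.13 jig [ -1.4 -88.4] z 25.1 F [-0.3 -0.1] 0.6 yawerr 0.000 tilt [-0.     0.001] gap -0.00
```

```bash
H="python3 -m handwheel"
$H '{"dp":[[0,0.3,0],[0,0.3,0],[0,0.2,0],[0,0,0]],"rot":[[0,0,0],[0,0,0],[0,0,0],[0,0,0]]}' >/dev/null
python3 h.py
$H '{"dp":[[0,0.2,0],[0,0.1,0],[0,0,0]],"rot":[[0,0,0],[0,0,0],[0,0,0]]}' >/dev/null
python3 h.py
python3 - <<'E'
from plant import *
import cv2
p=[cv2.resize(grab_frame(n)[0][y:y+85,x:x+105],None,fx=5,fy=5,interpolation=cv2.INTER_CUBIC)[:,:400] for n,x,y in(("top",300,165),("side",305,190))]
cv2.imwrite("pics/c3.png",cv2.hconcat(p))
E
```

```text
t 8.47 jig [ -1.5 -80.9] z 25.1 F [-0.2 -0.5] 0.1 yawerr -0.000 tilt [-0.     0.001] gap 0.00
t 8.72 jig [ -1.4 -78.2] z 25.1 F [ 0.3 -0.4] 0.1 yawerr -0.000 tilt [-0.  0.] gap 0.00
```

View pics/c3.png

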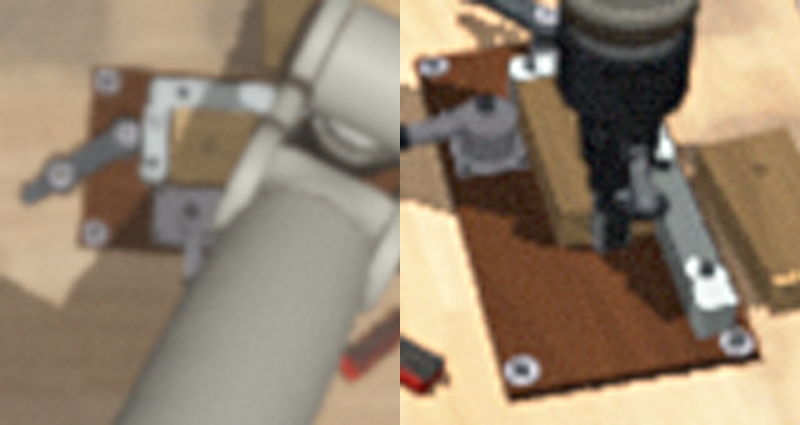

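The block's left end is almost at the end stop, about 5 mm short at (172,145), with its far side along the fence. I'll carry on slowly until the force rises.

```bash
H="python3 -m handwheel"
$H '{"dp":[[0,0.2,0],[0,0.1,0],[0,0,0]],"rot":[[0,0,0],[0,0,0],[0,0,0]]}' >/dev/null
python3 h.py
$H '{"dp":[[0,0.2,0],[0,0.1,0],[0,0,0]],"rot":[[0,0,0],[0,0,0],[0,0,0]]}' >/dev/null
python3 h.py
```

```text
t 9.07 jig [ -1.3 -75.3] z 25.3 F [0.1 0.4] -1.2 yawerr -0.000 tilt [-0.  0.] gap 0.00
t 9.32 jig [ -1.2 -73.5] z 25.5 F [-0.7 -5.5] -0.9 yawerr 0.000 tilt [ 0.    -0.002] gap -0.00
```

```bash
H="python3 -m handwheel"
$H '{"dp":[[0,0.15,0],[0,0,0]],"rot":[[0,0,0],[0,0,0]]}' >/dev/null
python3 h.py
$H '{"dp":[[0,-1,0],[0,-1,0],[2,0,0],[2.5,0,0],[2.5,0,0],[0,2,0],[0,2.5,0],[0,2.5,0],[-1,0,0],[-0.5,0,0],[-0.3,0,0],[0,0,0]],"rot":[[0,0,0],[0,0,0],[0,0,0],[0,0,0],[0,0,0],[0,0,0],[0,0,0],[0,0,0],[0,0,0],[0,0,0],[0,0,0],[0,0,0]]}' >/dev/null
python3 h.py
```

```text
t 9.48 jig [ -1.1 -73.5] z 25.7 F [-1.8 -9.6] -1.4 yawerr 0.000 tilt [ 0.    -0.004] gap -0.00
t 10.48 jig [-52.3 -21.9] z 25.6 F [-0.3  0. ] 0.2 yawerr -0.001 tilt [ 0.001 -0.   ] gap 0.00
```

```bash
H="python3 -m handwheel"
$H '{"dp":[[-0.4,0,0],[-0.3,0,0],[-0.3,0,0],[-0.2,0,0],[0,0,0]],"rot":[[0,0,0],[0,0,0],[0,0,0],[0,0,0],[0,0,0]]}' >/dev/null
python3 h.py
$H '{"dp":[[-0.15,0,0],[-0.15,0,0],[0,0,0]],"rot":[[0,0,0],[0,0,0],[0,0,0]]}' >/dev/null
python3 h.py
```

```text
t 10.90 jig [-40.8 -21.3] z 25.4 F [-0.2 -0.7] -0.4 yawerr -0.001 tilt [ 0. -0.] gap 0.00
t 11.15 jig [-39.3 -21. ] z 25.1 F [-4.3 -0.4] 3.3 yawerr 0.000 tilt [-0.003  0.   ] gap 0.00
```

```bash
H="python3 -m handwheel"
$H '{"dp":[[1,0,0],[2,0,-1],[1,0,-2],[1,1,-2],[1,1.6,0],[1.5,1.6,0],[1.5,1.6,0],[1,1.6,0],[0,1.6,0],[0,0,2],[0,0,2],[0,0,1.2]],"rot":[[0,0,0],[0,0,0],[0,0,0],[0,0,0],[0,0,0],[0,0,0],[0,0,0],[0,0,0],[0,0,0],[0,0,0],[0,0,0],[0,0,0]]}' >/dev/null
python3 h.py
python3 - <<'E'
import numpy as np
r=92
for a in np.arange(.1,1.65,.1):
    c,s=np.cos(a),np.sin(a);d=8+9.5*s+14*c
    print(round(a,1),(np.array([-54.5,36])+r*np.array([-c,-s])+d*np.array([-s,c])).round(1))
E
```

```text
t 12.15 jig [-138.8   69.6] z 22.0 F [-1.5  0.4] -0.2 yawerr 0.000 tilt [-0.  0.] gap -0.00
0.1 [-148.3   49.6]
0.2 [-149.4   40.9]
0.3 [-149.5   31.9]
0.4 [-148.8   22.8]
0.5 [-147.1   13.7]
0.6 [-144.5    4.6]
0.7 [-140.9   -4.3]
0.8 [-136.2  -12.9]
0.9 [-130.6  -21.1]
1.0 [-124.   -28.7]
1.1 [-116.6  -35.6]
1.2 [-108.3  -41.8]
1.3 [-99.2 -47.1]
1.4 [-89.6 -51.3]
1.5 [-79.4 -54.5]
1.6 [-68.9 -56.5]
```

```bash
H="python3 -m handwheel"
$H '{"dp":[[0.9,-2,0],[0.1,-0.9,0],[0,-0.9,0],[-0.1,-0.9,0],[-0.2,-0.9,0],[-0.25,-0.9,0],[-0.35,-0.9,0],[-0.5,-0.85,0],[-0.55,-0.8,0],[-0.65,-0.75,0],[0,0,0]],"rot":[[0,0,0],[0,0,0],[0,0,0],[0,0,0],[0,0,0],[0,0,0],[0,0,0],[0,0,0],[0,0,0],[0,0,0],[0,0,0]]}' >/dev/null
python3 h.py
$H '{"dp":[[-0.4,-0.35,0],[-0.35,-0.35,0],[-0.4,-0.3,0],[-0.4,-0.3,0],[0,0,0]],"rot":[[0,0,0],[0,0,0],[0,0,0],[0,0,0],[0,0,0]]}' >/dev/null
python3 h.py
$H '{"dp":[[-0.5,-0.3,0],[-0.4,-0.2,0],[0,0,0]],"rot":[[0,0,0],[0,0,0],[0,0,0]]}' >/dev/null
python3 h.py
```

```text
t 13.07 jig [-120.7  -30.9] z 23.6 F [ 1. -0.] -0.7 yawerr -0.001 tilt [ 0.001 -0.002] gap 0.00
t 13.48 jig [-106.2  -42.5] z 23.2 F [-1.4  0.1] -0.8 yawerr -0.000 tilt [ 0.    -0.001] gap -0.00
t 13.73 jig [-97.5 -47.1] z 23.1 F [-0.9  1.2] -1.3 yawerr -0.000 tilt [-0.001  0.   ] gap 0.00
```

```bash
H="python3 -m handwheel"
$H '{"dp":[[-0.5,-0.2,0],[-0.5,-0.2,0],[0,0,0]],"rot":[[0,0,0],[0,0,0],[0,0,0]]}' >/dev/null
python3 h.py
$H '{"dp":[[-0.5,-0.2,0],[-0.4,-0.1,0],[0,0,0]],"rot":[[0,0,0],[0,0,0],[0,0,0]]}' >/dev/null
python3 h.py
$H '{"dp":[[-0.3,-0.1,0],[-0.2,-0.1,0],[0,0,0]],"rot":[[0,0,0],[0,0,0],[0,0,0]]}' >/dev/null
python3 h.py
```

```text
t 13.98 jig [-88.2 -50.6] z 22.9 F [-3.5  3.4] -0.4 yawerr -0.000 tilt [-0.002  0.001] gap -0.00
t 14.23 jig [-80.2 -53. ] z 22.5 F [-4.7  3.5] 0.7 yawerr 0.000 tilt [-0.004  0.002] gap -0.00
t 14.48 jig [-78.1 -54.3] z 21.7 F [-14.7   4.1] 7.0 yawerr 0.001 tilt [-0.011  0.005] gap -0.00
```

```bash
H="python3 -m handwheel"
$H '{"dp":[[1,0,0],[2,0,0],[0,0,-2],[0,0,-2.5],[0,0,-2.5],[0,3,0],[0,4,0],[0,4,0],[0,4,0],[0,4,0],[0,4,0],[0,0,0]],"rot":[[0,0,0],[0,0,0],[0,0,0],[0,0,0],[0,0,0],[0,0,0],[0,0,0],[0,0,0],[0,0,0],[0,0,0],[0,0,0],[0,0,0]]}' >/dev/null
python3 h.py
python3 - <<'E'
import numpy as np
for r in (92,):
  q=None
  for g in np.arange(.5,3.2,.1):
    c,s=np.cos(g),np.sin(g);d=8+9.5*abs(c)+14*abs(s)
    p=np.array([0,92])+r*np.array([-s,c])+d*np.array([c,s])
    print(round(g,1),p.round(),"" if q is None else ((p-q)*[-.1,.1]).round(2)); q=p
from plant import *
import cv2
p=[cv2.resize(grab_frame(n)[0][y:y+85,x:x+105],None,fx=5,fy=5,interpolation=cv2.INTER_CUBIC)[:,:400] for n,x,y in(("top",300,165),("side",305,180))]
cv2.imwrite("pics/c4.png",cv2.hconcat(p))
E
```

```text
t 15.48 jig [-103.1  179.8] z 94.2 F [-0.1 -0.3] 0.2 yawerr 0.006 tilt [0.004 0.002] gap -0.00
0.5 [-24. 184.] 
0.6 [-32. 181.] [ 0.85 -0.24]
0.7 [-41. 178.] [ 0.83 -0.33]
0.8 [-49. 174.] [ 0.81 -0.42]
0.9 [-57. 169.] [ 0.78 -0.51]
1.0 [-64. 163.] [ 0.73 -0.6 ]
1.1 [-71. 156.] [ 0.68 -0.69]
1.2 [-77. 148.] [ 0.61 -0.77]
1.3 [-82. 140.] [ 0.53 -0.84]
1.4 [-87. 131.] [ 0.45 -0.91]
1.5 [-90. 121.] [ 0.35 -0.96]
1.6 [-93. 112.] [ 0.24 -0.95]
1.7 [-94. 103.] [ 0.16 -0.85]
1.8 [-95.  94.] [ 0.08 -0.88]
1.9 [-95.  85.] [-0.01 -0.9 ]
2.0 [-94.  76.] [-0.1  -0.91]
2.1 [-92.  67.] [-0.2  -0.91]
2.2 [-89.  58.] [-0.29 -0.9 ]
2.3 [-85.  49.] [-0.39 -0.88]
2.4 [-80.  41.] [-0.49 -0.85]
2.5 [-74.  33.] [-0.59 -0.8 ]
2.6 [-67.  25.] [-0.68 -0.74]
2.7 [-60.  18.] [-0.77 -0.67]
2.8 [-51.  13.] [-0.85 -0.59]
2.9 [-42.   8.] [-0.92 -0.5 ]
3.0 [-32.   4.] [-0.98 -0.39]
3.1 [-22.   1.] [-1.03 -0.28]
```

View pics/c4.png

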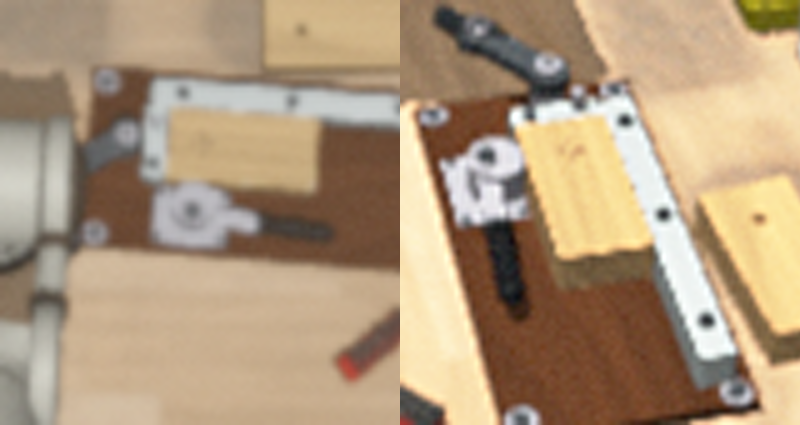

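The lever now points along the jig's right, at (310,228), and the block sits tight against the fence and end stop. I'll place the finger behind the guide arm.

```bash
H="python3 -m handwheel"
$H '{"dp":[[-2.2,0.4,0],[-2.2,0.5,0],[-2.2,0.5,0],[-2.2,0.4,0],[0,0,0],[0,0,1.5],[0,0,1.5],[0,0,1.4],[0,0,0],[0,0,0]],"rot":[[0,0,0],[0,0,0],[0,0,0],[0,0,0],[0,0,0],[0,0,0],[0,0,0],[0,0,0],[0,0,0],[0,0,0]]}' >/dev/null
python3 h.py
```

```text
t 16.42 jig [-16.6 191.1] z 48.4 F [-0.3  0.1] 0.4 yawerr -0.001 tilt [-0.002 -0.   ] gap 0.00
```

```bash
H="python3 -m handwheel"
$H '{"dp":[[0.8,-0.5,-0.15],[0.7,-0.5,0],[0.83,-0.33,0],[0.81,-0.42,0],[0.78,-0.51,0],[0.73,-0.6,0],[0.68,-0.69,0],[0.61,-0.77,0],[0.53,-0.84,0],[0.45,-0.91,0],[0.35,-0.96,0],[0,0,0]],"rot":[[0,0,0],[0,0,0],[0,0,0],[0,0,0],[0,0,0],[0,0,0],[0,0,0],[0,0,0],[0,0,0],[0,0,0],[0,0,0],[0,0,0]]}' >/dev/null
python3 h.py
```

```text
t 17.42 jig [-89.  119.8] z 50.7 F [ 0.3 -0.3] 0.7 yawerr -0.002 tilt [-0.001 -0.001] gap -0.00
```

```bash
H="python3 -m handwheel"
$H '{"dp":[[0.3,-0.95,0],[0.2,-0.9,0],[0.1,-0.9,0],[0,-0.9,0],[-0.1,-0.91,0],[-0.2,-0.91,0],[-0.29,-0.9,0],[-0.39,-0.88,0],[-0.49,-0.85,0],[-0.59,-0.8,0],[-0.68,-0.74,0],[0,0,0]],"rot":[[0,0,0],[0,0,0],[0,0,0],[0,0,0],[0,0,0],[0,0,0],[0,0,0],[0,0,0],[0,0,0],[0,0,0],[0,0,0],[0,0,0]]}' >/dev/null
python3 h.py
$H '{"dp":[[-0.4,-0.35,0],[-0.4,-0.3,0],[-0.4,-0.3,0],[-0.45,-0.3,0],[-0.45,-0.25,0],[-0.45,-0.25,0],[-0.5,-0.2,0],[-0.5,-0.2,0],[0,0,0]],"rot":[[0,0,0],[0,0,0],[0,0,0],[0,0,0],[0,0,0],[0,0,0],[0,0,0],[0,0,0],[0,0,0]]}' >/dev/null
python3 h.py
```

```text
t 18.42 jig [-65.4  23.5] z 51.1 F [ 0.6 -0.6] 0.1 yawerr -0.001 tilt [ 0.001 -0.001] gap -0.00
t 19.17 jig [-30.3   3.2] z 51.1 F [-0.5 -0.3] 0.1 yawerr -0.000 tilt [ 0.001 -0.001] gap 0.00
```

Now the last centimetre to the stop, in slow steps with force checks.

```bash
H="python3 -m handwheel"
$H '{"dp":[[-0.3,-0.1,0],[-0.3,-0.1,0],[-0.2,0,0],[0,0,0]],"rot":[[0,0,0],[0,0,0],[0,0,0],[0,0,0]]}' >/dev/null
python3 h.py
$H '{"dp":[[-0.2,0,0],[-0.1,0,0],[0,0,0]],"rot":[[0,0,0],[0,0,0],[0,0,0]]}' >/dev/null
python3 h.py
$H '{"dp":[[-0.1,0,0],[-0.1,0,0],[0,0,0]],"rot":[[0,0,0],[0,0,0],[0,0,0]]}' >/dev/null
python3 h.py
```

```text
t 19.50 jig [-23.1   1.6] z 50.8 F [ 0.7 -0.4] 0.9 yawerr -0.000 tilt [ 0. -0.] gap -0.00
t 19.75 jig [-20.4   1.8] z 50.8 F [-0.3  0.2] -0.3 yawerr -0.000 tilt [ 0. -0.] gap 0.00
t 20.00 jig [-18.4   1.8] z 50.8 F [-0.1  0. ] 0.3 yawerr -0.000 tilt [ 0. -0.] gap -0.00
```

```bash
H="python3 -m handwheel"
$H '{"dp":[[-0.1,0,0],[-0.1,0,0],[0,0,0]],"rot":[[0,0,0],[0,0,0],[0,0,0]]}' >/dev/null
python3 h.py
$H '{"dp":[[-0.1,0,0],[-0.1,0,0],[0,0,0]],"rot":[[0,0,0],[0,0,0],[0,0,0]]}' >/dev/null
python3 h.py
```

```text
t 20.25 jig [-17.2   1.8] z 50.7 F [-4.3 -0.4] 2.7 yawerr -0.000 tilt [-0.002  0.   ] gap 0.00
t 20.50 jig [-17.    1.8] z 50.5 F [-11.7  -1.2] 9.0 yawerr 0.000 tilt [-0.007  0.001] gap -0.00
```

The force shows the arm on its stop. I'll back off, withdraw and look.

```bash
H="python3 -m handwheel"
$H '{"dp":[[0.5,0,0],[1.5,0,0],[1,0,-1],[0,0,-3],[0,0,-3],[0,0,-3],[1,3,-1],[1,4,0],[1,4,0],[1,4,0],[1,4,0],[0,0,0]],"rot":[[0,0,0],[0,0,0],[0,0,0],[0,0,0],[0,0,0],[0,0,0],[0,0,0],[0,0,0],[0,0,0],[0,0,0],[0,0,0],[0,0,0]]}' >/dev/null
python3 h.py
python3 - <<'E'
from plant import *
import cv2
p=[cv2.resize(grab_frame(n)[0][y:y+85,x:x+105],None,fx=5,fy=5,interpolation=cv2.INTER_CUBIC)[:,:400] for n,x,y in(("top",305,165),("side",305,180))]
cv2.imwrite("pics/c5.png",cv2.hconcat(p))
E
```

```text
t 21.50 jig [-96.4 198.2] z 161.0 F [-0.5  0. ] -1.3 yawerr 0.006 tilt [0.001 0.004] gap -0.00
```

View pics/c5.png

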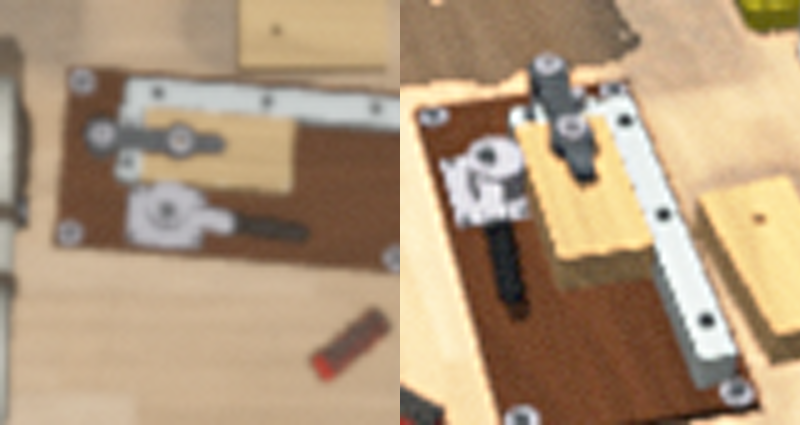

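The guide arm lies parallel to the fence over the block at (160,138), the block is home, and the lever points along the jig at about its 1.5 stop.

```bash
python3 -m handwheel '{"dp":[[0,0,0],[0,0,0],[0,0,0]],"rot":[[0,0,0],[0,0,0],[0,0,0]]}' >/dev/null; python3 -c "from plant import *;print(job_done())"
```

```text
the job is handed in; nothing more can be done
None
```

I handed the job in at about 22 s: the block is home against the fence and end stop, the cam lever is at its stop and the guide arm is at its stop over the block, going by contact forces and the last picture; no verdict came back.

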